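# Unlock and hold open the measuring-stage guard gate

## Robot

A 6-joint arm with a two-finger parallel gripper is mounted at the origin on the work surface. World frame = base frame: x ahead of the robot, y to its left, z up, the work surface at z = 0. Lengths are in m, angles in rad, forces in N, time in s.
With the tool pointing down it reaches from about 0.35 to 0.95 m from the base axis. Payload 17.4 kg.
Tool frame: the origin (TCP) lies between the finger pads, 19 mm behind the fingertips; this is the grasp point; z points along the fingers, y is the line along which they close (so a half turn about z gives the same grasp; the last joint's range is limited). The gripper opens to 93 mm and grips with 3 to 60 N. Pads are 15 mm wide; open, the fingers measure 128 mm over their backs; the gripper's body (75 mm by 188 mm) begins 65 mm behind the grasp point.
Start: joints at [1.172, 0.116, 1.442, -0, 1.584, -0.038], TCP at [0.238, 0.632, 0.237] pointing down, gripper open.
Joint ranges: [-2.83, 2.83], [-0.83, 2.19], [0.07, 2.5], [-1.14, 4.28], [0.01, 3], [-2.97, 2.97]. Speed limits (rad/s): [1.89, 1.89, 2.22, 3.14, 3.14, 3.14].

## Interface

Orientations are given as a unit quaternion [w, x, y, z].
In Python, from plant import sensors, optics, finish_job gives the robot as it stands.
- The arm moves only by the shell command python3 -m creep 'ROWS' [OPENING] [FORCE]. ROWS is JSON, one flat list of numbers, 6 for each row, row after row: the shift along the tool's x, y, z each as a share of 0.15 m, from -1 to 1, then the turn, a rotation vector about the tool's x, y, z each as a share of 180 degrees, from -1 to 1. A call has 1 to 5 rows; each row shifts and turns the commanded pose from where the row before left it, along the tool's axes as they then stand; what a row does not reach is not made up. A row lasts 1/10 s, in which the tool goes at most 50 mm and 8.59 degrees, less where a joint would pass 70% of its speed; a pose out of reach is approached as far as the arm can. A call with a number of a shift or a turn outside -1 to 1 is refused whole. A call with a gripper value outside its range is refused whole. OPENING is the closure, from -1 (fully open) to 1 (shut), set as the call begins (- or left out, the last holds). The fingers move at their own pace and stop on an object; FORCE is the grip in N (left out, the last holds). Time passes only in rows, so rows that do not move let the fingers close. It gives the time, the measured TCP pose, the force, the opening and the grip force at its end, in the units of the state.
- sensors.observe(): the state, without advancing time (a new reading comes with each control period).
- optics.camera(name): name is "side" or "top" or "wrist"; returns a dict with "pixels" (384x512x3 uint8, blue, green, red), "intrinsics" (3x3 intrinsics, pixels), "xyz" and "orientation" of the camera in the world; the wrist camera has in their place "T_tool_cam" (4x4, takes a point from camera to tool coordinates, whose origin is the TCP and whose axes are the flange's). Camera axes: x right, y down, z forward; pixel columns grow to the right and rows downward; lengths in m; the calibration is good to about 2 mm. A picture is of the moment at which its call begins: read the wrist's pose just before it. There is no depth.
- finish_job(): hands the job in; it is judged then, once.
The state is a dict: "time_s": time; "joint_positions": joint angles; "qvel": joint speeds; "effort": joint torques, N m; "position": TCP position; "tcp_rot": TCP orientation; "wrist_force": force on the tool from outside, world axes, zero at the start; "torque": the same for the moment, N m; "grip_width": opening from 0.0 (shut) to 1.0 (fully open); "gripper_force": force on a finger pad.
Only numpy, scipy, OpenCV 4.12 (cv2) and the standard library are available. Lean on these libraries where they do the work, as an engineer would, in place of code of your own. Each camera call takes 0.05 s, during which the arm holds its last target. There are 200 camera calls.

## Task

Open the guard so that the measuring stage can be reached: press the green interlock plug fully home in its socket, then squeeze the tabs of the red catch fully together, then those of the blue catch. Then take the gate's upright black handle, swing the gate towards the robot past its detent until it is wide open, nearly square to its frame, and finish still gripping the handle, because the gate springs back if it is let go. Leave the steel ring gauge, the plug gauge and the small wooden gauge case where they are.

Things in the scene. Friction and masses are not known exactly. Their poses are not given: they have to be found in the camera images.
- guard: Fixed cream guard over a steel stage, open above. Origin on the table, mid-gateway; z up, x from the robot's side through the gateway, y left along it. Base x -75 to 175, y +-135, 10 mm high; posts 24 x 20 mm at y +-122; header beam x +-15, top 135 mm above the table; clear side panels y +-125, x 12 to 168, 120 mm high; stage 57 mm high behind the gateway.
- gate (a joint): Clear gate under the header, 190 mm wide, upright hinge at the left (+y) post. 0 = closed; grows as the free end swings to the robot (clockwise from above), stop at 1.45 rad. Blocked until both catches are squeezed. A spring pulls it shut all the way (1 to 4 N at the handle); a ball detent at 0.35 to 0.65 rad needs about 8 N more at the handle. Wide open: 1.15 rad or more.
- gate_handle (a point): Centre of the yellow top of the gate's handle: an upright round black post, 18 mm diameter, top 177 mm above the table, free from 118 mm up (brackets to the gate below). It stands 64 mm from the gate's plane, on the robot's side, and 155 mm along the gate from the hinge. Its axes turn with the gate and equal the guard's when closed.
- gate_hinge (a point): Point on the gate's upright hinge axis, at table height; 17 mm before the gate's plane, on the robot's side.
- catch_red: Red squeeze catch, fixed on the header at its left or right place (y +-50 mm of the guard). Origin at its underside, 135 mm above the table, midway between the tabs; axes like the guard's. Upright red tabs, 20 (x) x 8 (y) mm, 3 to 39 mm above the origin, at +y and -y of a cream core 30 mm high. Width over the tabs along y: 48 mm apart, 32 mm squeezed. A steel bolt from the -y tab blocks the gate.
- catch_blue: Blue squeeze catch, the same as the red one but with blue tabs, at the other place on the header.
- red_tab (a joint): Inward travel of the red tabs: 0 = apart, 0.008 m = fully squeezed against the core (0.007 and more counts). Both tabs move together, against about 6 N of friction, and stay where they are left.
- blue_tab (a joint): Inward travel of the blue tabs, as for the red ones.
- plug_top (a point): Centre of the flat top of the green interlock plug (disc, 35 mm diameter, 14 mm thick), which moves straight down in a fixed cream socket block 70 x 70 mm with a dark collar, 48 mm diameter, its top 56 mm above the table. Plug top 77 to 80 mm above the table at the start, 70 mm when fully home.
- plug (a joint): Travel of the plug: grows downwards to 0.010 m = fully home, the disc seated on the collar (0.0085 and more counts). About 6 N of friction; it stays where it is left.
- ring_gauge: Bystander: loose steel ring, 48 mm across, 18 mm high, lying on the stage inside the guard. Origin at the centre of its underside.
- plug_gauge: Bystander: loose dark steel plug gauge standing upright on the table to the left, 42 mm across, 95 mm tall. Origin at the centre of its underside.
- gauge_case: Bystander: loose dark wooden case 60 x 70 x 26 mm on the table in front of the guard. Origin at the centre of its underside.
There are look-alikes about, which are no part of the job. Of the things that look like the part that bears plug_top, the middle-sized one is meant.

How it is judged:
By the outcome, as a careful person would: the job done as asked, in the order asked, and still so for the second after the job is handed in, while the arm keeps its last pose, push and grip.
It also fails if it takes over 64 s, if anything falls off the work surface, if the arm or the gripper's body presses on something with over 40 N, if the wrist force passes 120 N, or if a joint passes its speed limit or range.

## Working session

There is one attempt and no reset: what is moved stays moved. The work goes in short steps, Python scripts to look and compute and a shell command to move; the robot and the scene stay as the last step left them, time stands still between calls to the robot, and variables do not carry over. Pictures are saved under pics/ and viewed, at most 10 in all, crops included, and the job is handed in when it is done.

```bash
mkdir -p pics; ls
python3 - <<'E'
from plant import sensors, optics
import cv2,json,numpy as np
s=sensors.observe();print(s)
for n in("side","top"):
    c=optics.camera(n);cv2.imwrite(f"pics/{n}0.png",c["pixels"])
    np.savez(f"{n}.npz",K=c["intrinsics"],t=c["xyz"],q=c["orientation"])
    print(n,c["intrinsics"],c["xyz"],c["orientation"])
c=optics.camera("wrist");print(c["T_tool_cam"],c["intrinsics"])
E
```

```text
pics
{'time_s': 0.0, 'joint_positions': array([ 1.17216791e+00,  1.16470774e-01,  1.44225674e+00,  5.09044537e-05,
        1.58401181e+00, -3.78057193e-02]), 'qvel': array([-0.00139605, -0.00070338, -0.00044395, -0.00060682,  0.00230251,
       -0.00171826]), 'effort': array([ 1.32276877e-03, -7.21249652e+01, -6.22628617e+01,  7.81302690e-02,
        2.35682493e-02, -9.06207470e-05]), 'position': array([0.23823143, 0.63136468, 0.23672073]), 'tcp_rot': array([-1.48967551e-04,  1.79433915e-01,  9.83769862e-01, -5.54228688e-04]), 'wrist_force': array([-0.12039047,  0.81233549,  0.29956789]), 'torque': array([-0.01728058, -0.02294844, -0.01379292]), 'gripper_force': 0.0, 'grip_width': 0.9996087567671578}
side [[435.79561379   0.         261.30985454]
 [  0.         435.79561379 187.47783043]
 [  0.           0.           1.        ]] [ 0.46989701 -1.108743    0.75627236] [-0.50805668  0.8601877  -0.03584135  0.02590215]
top [[423.96262726   0.         258.09524693]
 [  0.         423.96262726 186.89601935]
 [  0.           0.           1.        ]] [ 0.47349362 -0.00162446  1.08794864] [ 0.03753077 -0.69923198  0.7125042  -0.0447644 ]
[[-0.00153541 -0.9609759  -0.27662783  0.07558808]
 [ 0.9999981  -0.0011424  -0.00158187 -0.00164055]
 [ 0.00120412 -0.27662973  0.96097583 -0.14672388]
 [ 0.          0.          0.          1.        ]] [[292.46807865   0.         255.50076889]
 [  0.         292.46807865 190.66071986]
 [  0.           0.           1.        ]]
```

View pics/top0.png

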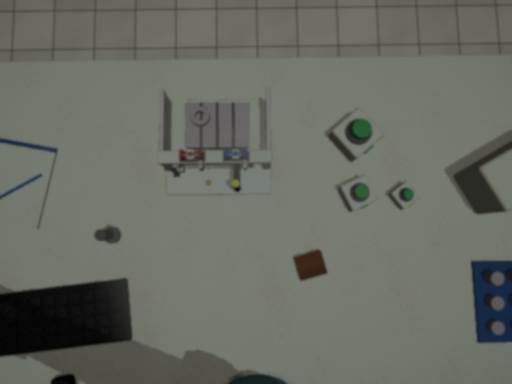

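View pics/side0.png

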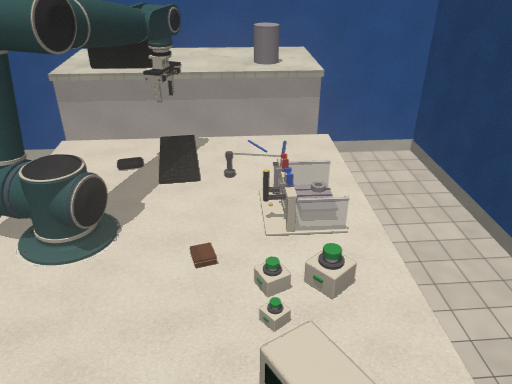

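Top view: three green plugs at (360,129) large, (360,191) middle, and (406,195) small. I choose the middle one at (360,191). The red catch is at (190,155), i.e. left (+y), and the blue one at (236,155). The handle's yellow top is at (236,184), the case at (310,264) and the plug gauge at (108,234).

```bash
cat > h.py <<'E'
import numpy as np,cv2
from scipy.spatial.transform import Rotation as R
def rot(q): return R.from_quat(np.r_[q[1:],q[0]])
def cam(n):
    d=np.load(n+".npz");return d["K"],d["t"],rot(d["q"]).as_matrix()
def px2w(n,uv,z):
    K,t,M=cam(n);d=M@np.linalg.solve(K,[uv[0],uv[1],1]);return t+d*(z-t[2])/d[2]
def w2px(n,p):
    K,t,M=cam(n);c=K@(M.T@(np.array(p)-t));return c[:2]/c[2]
def blobs(img,lo,hi,amin=8):
    m=cv2.inRange(cv2.cvtColor(img,cv2.COLOR_BGR2HSV),lo,hi)
    n,_,st,ce=cv2.connectedComponentsWithStats(m)
    return [(ce[i].round(1),st[i]) for i in range(1,n) if st[i][4]>=amin]
E
python3 - <<'E'
from h import *
C=dict(green=((50,110,40),(85,255,255),.079),red=((0,140,70),(6,255,255),.174),blue=((105,90,60),(125,255,255),.174),yellow=((18,110,60),(35,255,255),.177))
for n in("top","side"):
    im=cv2.imread(f"pics/{n}0.png")
    for k,(lo,hi,z) in C.items():
        for c,s in blobs(im,lo,hi,4):
            if s[4]<1500: print(n,k,c,s,px2w(n,c,z).round(4))
im=cv2.imread("pics/top0.png")
a=cv2.resize(im[80:215,150:290],None,fx=4,fy=4,interpolation=cv2.INTER_CUBIC)
b=cv2.resize(im[105:215,325:425],None,fx=2.2,fy=2.2,interpolation=cv2.INTER_CUBIC)
o=np.zeros((540,780,3),np.uint8);o[:,:560]=a;o[:b.shape[0],560:]=b
cv2.imwrite("pics/crop.png",o)
E
```

```text
top green [360.7 128.7] [352 120  19  19 282] [ 0.7298 -0.2663  0.079 ]
top green [361.1 191.1] [355 185  13  13 131] [ 0.5768 -0.26    0.079 ]
top green [407.4 193.8] [403 190  10   9  71] [ 0.5682 -0.371   0.079 ]
top red [180.8 153.8] [180 151   3   7  16] [0.6563 0.1556 0.174 ]
top red [198.9 154.1] [198 151   3   7  16] [0.6549 0.1161 0.174 ]
top red [189.5 153.5] [189 153   2   2   4] [0.6566 0.1366 0.174 ]
top blue [ 25.8 144.6] [  0 139  56  12 130] [0.6826 0.4937 0.174 ]
top blue [226.  153.3] [225 149   3   9  25] [0.6556 0.0568 0.174 ]
top blue [244.4 152.9] [244 149   2   8  14] [0.6558 0.0165 0.174 ]
top blue [235.  153.3] [234 152   3   3   7] [0.6553 0.0371 0.174 ]
top blue [ 19.7 185.7] [  0 175  41  23  91] [0.5923 0.5028 0.174 ]
top yellow [235.2 183.4] [232 180   7   8  46] [0.5885 0.0374 0.177 ]
top yellow [208.  182.2] [207 182   3   2   4] [0.5922 0.0962 0.177 ]
side green [331.8 251.1] [323 243  18  17 249] [ 0.7334 -0.2327  0.079 ]
side green [272.1 262.4] [266 257  13  12 132] [ 0.5765 -0.2661  0.079 ]
side green [317.5 278.5] [314 275   8   8  30] [ 0.6759 -0.3336  0.079 ]
side green [258.6 280.1] [257 278   4   6  10] [ 0.538  -0.3283  0.079 ]
side green [274.7 302.5] [270 298  10  10  92] [ 0.567  -0.4038  0.079 ]
side green [265.5 318.8] [264 317   4   4   8] [ 0.5424 -0.4496  0.079 ]
side red [284.3 159.8] [281 154   7  14  47] [0.6553 0.1178 0.174 ]
side blue [256.6 145.2] [248 140  18  12  26] [0.5778 0.2386 0.174 ]
side blue [283.3 146.5] [282 141   4  12  24] [0.666  0.2215 0.174 ]
side blue [288.8 176. ] [285 168   8  17  95] [0.6536 0.0071 0.174 ]
side yellow [265.7 170. ] [264 169   5   3  13] [0.5896 0.0449 0.177 ]
side yellow [270.1 204.1] [269 203   3   3   8] [ 0.5819 -0.1516  0.177 ]
```

View pics/crop.png

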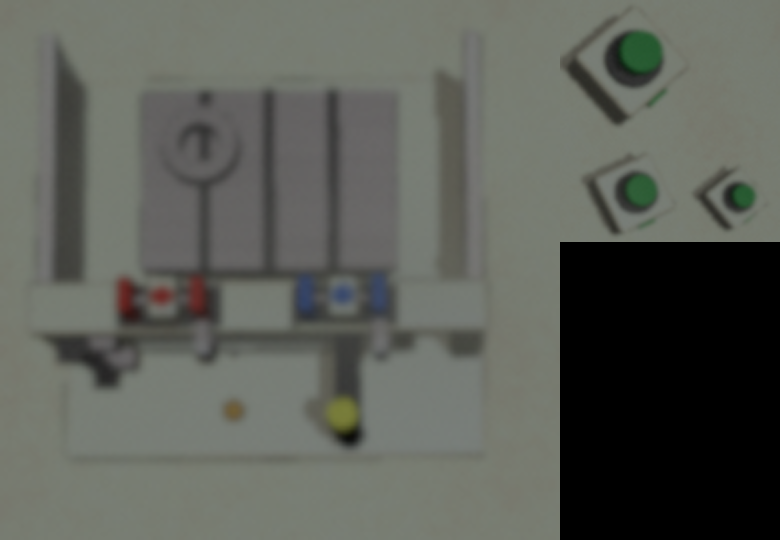

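The crop confirms the middle plug, which has a disc about 34 mm across at z 0.079, at world (0.577, -0.262). The red catch is at (0.656, 0.136) and the blue one at (0.656, 0.037), so 99 mm apart as they should be. The handle is at (0.5885, 0.037). Now I turn the tool, close the fingers and head for the plug.

```bash
python3 -m creep '[0,0,0,0,0,-0.0385, 0,0,0,0,0,-0.0385, 0,0,0,0,0,-0.0385, 0,0,0,0,0,0, 0,0,0,0,0,0]' 1 20
python3 -m creep '[-0.09,-0.24,0,0,0,0,-0.09,-0.24,0,0,0,0,-0.09,-0.24,0,0,0,0,-0.09,-0.24,0,0,0,0,-0.09,-0.24,0,0,0,0]'
python3 -m creep '[-0.09,-0.24,0,0,0,0,-0.09,-0.24,0,0,0,0,-0.09,-0.24,0,0,0,0,-0.09,-0.24,0,0,0,0,-0.09,-0.24,0,0,0,0]'
python3 -m creep '[-0.09,-0.24,0,0,0,0,-0.09,-0.24,0,0,0,0,-0.09,-0.24,0,0,0,0,-0.09,-0.24,0,0,0,0,-0.09,-0.24,0,0,0,0]'
python3 -m creep '[-0.09,-0.24,0,0,0,0,-0.09,-0.24,0,0,0,0,-0.09,-0.24,0,0,0,0,-0.09,-0.24,0,0,0,0,-0.09,-0.24,0,0,0,0]'
python3 - <<'E'
from h import *
from plant import sensors
s=sensors.observe();print(s["position"],rot(s["tcp_rot"]).as_matrix().round(3),s["joint_positions"])
for a,b,z in (((166.75,194.25),(270.75,194.25),.01),((157.5,150.7),(271.7,150.7),.135)):
    p,q=px2w("top",a,z),px2w("top",b,z);print(p,q,"yaw",np.arctan2((p-q)[1],(p-q)[0])-np.pi/2)
E
```

```text
time_s: 0.65
position: [0.2383, 0.6315, 0.2372]
tcp_rot: [-0.0, 0.001, 1.0, -0.0]
wrist_force: [0.1, 0.1, -0.4]
grip_width: 0.62
gripper_force: 0.0
time_s: 1.15
position: [0.3064, 0.4502, 0.2374]
tcp_rot: [0.0, 0.001, 1.0, 0.0]
wrist_force: [0.6, 0.3, 0.2]
grip_width: 0.189
gripper_force: 0.0
time_s: 1.65
position: [0.3742, 0.2703, 0.2376]
tcp_rot: [0.0, 0.001, 1.0, 0.0]
wrist_force: [0.7, 0.7, 0.5]
grip_width: 0.011
gripper_force: 0.0
time_s: 2.15
position: [0.4421, 0.0904, 0.2377]
tcp_rot: [0.0, 0.001, 1.0, 0.0]
wrist_force: [1.0, 1.1, 0.3]
grip_width: 0.005
gripper_force: 0.0
time_s: 2.65
position: [0.51, -0.0896, 0.2376]
tcp_rot: [0.0, 0.001, 1.0, -0.0]
wrist_force: [-0.3, 1.3, 0.6]
grip_width: 0.004
gripper_force: 0.0
[ 0.51004266 -0.08957558  0.23757465] [[-1.     0.002  0.   ]
 [ 0.002  1.    -0.   ]
 [-0.    -0.    -1.   ]] [-2.23155900e-01 -2.30974635e-01  1.77370428e+00  7.85297187e-05
  1.59845096e+00 -1.79220175e+00]
[0.58486376 0.21935495 0.01      ] [ 0.57997615 -0.04586343  0.01      ] yaw -0.01842651539823925
[0.67217754 0.21535059 0.135     ] [ 0.66762567 -0.04518796  0.135     ] yaw -0.017469241587788176
```

```bash
python3 -m creep '[-0.09,-0.23,0,0,0,0,-0.09,-0.23,0,0,0,0,-0.09,-0.23,0,0,0,0,-0.09,-0.23,0,0,0,0,-0.09,-0.23,0,0,0,0]'
python3 -m creep '[0,0,0.1,0,0,0,0,0,0.1,0,0,0,0,0,0.1,0,0,0,0,0,0,0,0,0]'
cat > wr.py <<'E'
from h import *
from plant import sensors,optics
def wrist():
    s=sensors.observe();c=optics.camera("wrist")
    T=np.array(c["T_tool_cam"]);M=rot(s["tcp_rot"]).as_matrix()
    A=M@T[:3,:3];t=s["position"]+M@T[:3,3];K=np.array(c["intrinsics"])
    def p2w(uv,z):
        d=A@np.linalg.solve(K,[uv[0],uv[1],1]);return t+d*(z-t[2])/d[2]
    return c["pixels"],p2w,s
E
python3 - <<'E'
from wr import *
im,p,s=wrist();cv2.imwrite("pics/w1.png",im)
print(s["position"])
for c,st in blobs(im,(50,110,40),(85,255,255),60): print(c,st,p(c,.079).round(4),[px for px in (p((st[0],c[1]),.079)-p((st[0]+st[2],c[1]),.079)).round(4)])
for n in("top","side"):
    i=optics.camera(n)["pixels"]
E
```

```text
time_s: 3.15
position: [0.578, -0.2618, 0.2374]
tcp_rot: [0.0, 0.001, 1.0, 0.0]
wrist_force: [0.2, 1.6, 1.0]
grip_width: 0.007
gripper_force: 0.0
time_s: 3.55
position: [0.5767, -0.2589, 0.1896]
tcp_rot: [-0.002, -0.001, 1.0, 0.001]
wrist_force: [-0.1, 0.4, -0.4]
grip_width: 0.008
gripper_force: 0.0
[ 0.57667803 -0.25894773  0.18959183]
[131.5 179.5] [118 167  28  26 566] [ 0.5636 -0.3735  0.079 ] [np.float64(0.0), np.float64(-0.0253), np.float64(0.0)]
[251.9 191. ] [ 233  173   38   37 1063] [ 0.5744 -0.2645  0.079 ] [np.float64(0.0), np.float64(-0.0348), np.float64(0.0)]
[254.9 334.5] [250 318  12  31 230] [ 0.7331 -0.2617  0.079 ] [np.float64(0.0), np.float64(-0.0128), np.float64(0.0)]
```

View pics/w1.png

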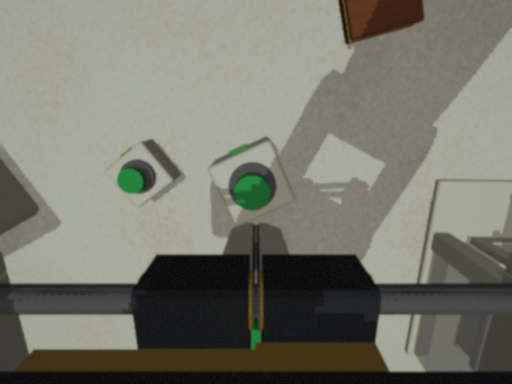

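The wrist view shows the middle plug at (252,191), 34.8 mm across, with the small one at (131,180). The plug is at (0.575, -0.263), which agrees with the top view.

```bash
python3 -m creep '[0.013,-0.025,0.19,0,0,0,0,0,0.19,0,0,0,0,0,0.17,0,0,0,0,0,0,0,0,0,0,0,0,0,0,0]'
python3 -m creep '[0,0,0.03,0,0,0,0,0,0.02,0,0,0,0,0,0,0,0,0,0,0,0,0,0,0]'
```

```text
time_s: 4.2
position: [0.576, -0.264, 0.1113]
tcp_rot: [0.0, -0.001, 1.0, -0.0]
wrist_force: [0.0, -0.3, 0.7]
grip_width: 0.007
gripper_force: 0.0
time_s: 4.6
position: [0.5758, -0.2641, 0.1028]
tcp_rot: [0.0, -0.001, 1.0, -0.0]
wrist_force: [0.4, 0.2, 1.0]
grip_width: 0.005
gripper_force: 0.0
```

```bash
python3 -m creep '[0,0,0.03,0,0,0,0,0,0.02,0,0,0,0,0,0,0,0,0]'
python3 -m creep '[0,0,0.02,0,0,0,0,0,0.01,0,0,0,0,0,0,0,0,0]'
```

```text
time_s: 4.9
position: [0.5757, -0.2641, 0.0947]
tcp_rot: [0.0, -0.001, 1.0, -0.0]
wrist_force: [0.7, -0.6, 1.4]
grip_width: 0.005
gripper_force: 0.8
time_s: 5.2
position: [0.5757, -0.264, 0.0904]
tcp_rot: [0.0, -0.001, 1.0, -0.0]
wrist_force: [1.5, -0.9, 2.3]
grip_width: 0.003
gripper_force: 0.9
```

```bash
python3 -m creep '[0,0,0.013,0,0,0,0,0,0,0,0,0,0,0,0,0,0,0]'
python3 -m creep '[0,0,0.013,0,0,0,0,0,0,0,0,0,0,0,0,0,0,0]'
```

```text
time_s: 5.5
position: [0.5758, -0.2641, 0.089]
tcp_rot: [0.0, -0.001, 1.0, -0.0]
wrist_force: [-1.8, 0.5, 7.5]
grip_width: 0.008
gripper_force: 3.8
time_s: 5.8
position: [0.576, -0.2642, 0.0888]
tcp_rot: [0.001, -0.001, 1.0, -0.0]
wrist_force: [-8.1, 4.7, 24.6]
grip_width: 0.004
gripper_force: 11.9
```

The plug hit a hard stop with the fingertips at 70 mm, so it is fully home. I lift off and go above the red catch.

```bash
python3 -m creep '[0,0,-0.25,0,0,0,0,0,-0.25,0,0,0,0,0,-0.25,0,0,0,0,0,-0.25,0,0,0,0,0,0,0,0,0]'
python3 -m creep '[-0.053,0.267,0,0,0,0,-0.053,0.267,0,0,0,0,-0.053,0.267,0,0,0,0,-0.053,0.267,0,0,0,0,-0.053,0.267,0,0,0,0]' -1
python3 -m creep '[-0.053,0.267,0,0,0,0,-0.053,0.267,0,0,0,0,-0.053,0.267,0,0,0,0,-0.053,0.267,0,0,0,0,-0.053,0.267,0,0,0,0]'
python3 -m creep '[0,0,0,0,0,0.0056,0,0,0,0,0,0,0,0,0,0,0,0]'
python3 - <<'E'
from wr import *
im,p,s=wrist();cv2.imwrite("pics/w2.png",im)
print(s["position"])
for k,lo,hi in(("red",(0,140,50),(6,255,255)),("blue",(105,90,50),(125,255,255)),("yel",(18,110,60),(35,255,255))):
  for c,st in blobs(im,lo,hi,30): print(k,c,st,p(c,.174).round(4))
i=optics.camera("side")["pixels"]; print([b[0] for b in blobs(i,(50,110,40),(85,255,255),100)])
E
```

```text
time_s: 6.3
position: [0.5767, -0.2645, 0.2421]
tcp_rot: [0.003, -0.001, 1.0, -0.002]
wrist_force: [0.2, -1.1, 0.7]
grip_width: 0.009
gripper_force: 0.0
time_s: 6.8
position: [0.6148, -0.062, 0.2355]
tcp_rot: [-0.001, -0.001, 1.0, 0.0]
wrist_force: [-0.0, 0.5, 0.1]
grip_width: 0.388
gripper_force: 0.0
time_s: 7.3
position: [0.6542, 0.1384, 0.2355]
tcp_rot: [-0.001, -0.001, 1.0, -0.0]
wrist_force: [0.4, -1.1, 0.1]
grip_width: 0.816
gripper_force: 0.0
time_s: 7.6
position: [0.6542, 0.1359, 0.236]
tcp_rot: [-0.0, 0.008, 1.0, -0.0]
wrist_force: [-0.0, 0.5, -0.3]
grip_width: 0.993
gripper_force: 0.0
[0.65419036 0.1359096  0.23599803]
red [282.3 208.4] [276 191  13  35 327] [0.6522 0.1538 0.174 ]
red [232.1 209.4] [226 193  13  33 308] [0.6523 0.1159 0.174 ]
red [257.3 211.2] [251 205  14  13 140] [0.6541 0.1349 0.174 ]
blue [158.9 208.3] [148 191  24  37 601] [0.6505 0.0605 0.174 ]
blue [107.7 210.4] [ 96 194  28  34 576] [0.6516 0.0215 0.174 ]
blue [130.6 212.1] [123 206  15  13 150] [0.6532 0.0387 0.174 ]
yel [112.3 124.9] [100 113  26  25 508] [0.5885 0.0347 0.174 ]
yel [238.  135.9] [234 132   9   9  67] [0.5975 0.1222 0.174 ]
yel [ 72.6 300.6] [ 60 271  34  59 872] [ 0.7306 -0.0202  0.174 ]
yel [438.3 299.9] [418 271  35  59 936] [0.7348 0.284  0.174 ]
yel [378.5 359.2] [ 228  343  284   28 6154] [0.7955 0.2404 0.174 ]
[array([331.7, 251.1]), array([272. , 265.5])]
```

View pics/w2.png

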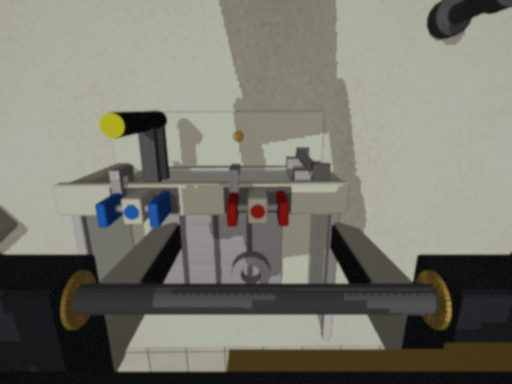

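Red catch with tabs at (232,209) and (282,208), centre about (0.655, 0.135). Its bolt is at (235,175) and the blue catch is at (131,211). The side view also shows the middle plug moved down (262.4→265.5 px). The TCP is well centred, so I lower and squeeze.

```bash
python3 -m creep '[0,0,0.165,0,0,0,0,0,0.165,0,0,0,0,0,0.165,0,0,0,0,0,0,0,0,0,0,0,0,0,0,0]'
python3 -m creep '[0,0,0,0,0,0,0,0,0,0,0,0,0,0,0,0,0,0,0,0,0,0,0,0,0,0,0,0,0,0]' 1 30
python3 -m creep '[0,0,0,0,0,0,0,0,0,0,0,0,0,0,0,0,0,0,0,0,0,0,0,0,0,0,0,0,0,0]'
```

```text
time_s: 8.2
position: [0.6544, 0.136, 0.163]
tcp_rot: [0.0, 0.008, 1.0, -0.0]
wrist_force: [0.5, 0.5, 1.4]
grip_width: 1.001
gripper_force: 0.0
time_s: 8.7
position: [0.6544, 0.1367, 0.1625]
tcp_rot: [0.0, 0.008, 1.0, 0.0]
wrist_force: [0.5, 0.2, -0.1]
grip_width: 0.617
gripper_force: 0.0
time_s: 9.2
position: [0.6544, 0.1372, 0.1626]
tcp_rot: [0.0, 0.008, 1.0, 0.0]
wrist_force: [-0.2, 5.3, 1.8]
grip_width: 0.336
gripper_force: 30.0
```

Width is 31 mm at 30 N, so red is squeezed. Now blue.

```bash
python3 -m creep '[0,0,0,0,0,0,0,0,0,0,0,0,0,0,0,0,0,0,0,0,0,0,0,0,0,0,0,0,0,0]' -0.5
python3 -m creep '[0,0,0,0,0,0,0,0,-0.15,0,0,0,0,0,-0.15,0,0,0,0,0,0,0,0,0]'
python3 -m creep '[0,-0.22,0,0,0,0,0,-0.22,0,0,0,0,0,-0.215,0,0,0,0,0,0,0,0,0,0,0,0,0,0,0,0]'
python3 - <<'E'
from wr import *
im,p,s=wrist();cv2.imwrite("pics/w3.png",im)
print(s["position"])
for k,lo,hi in(("red",(0,140,50),(6,255,255)),("blue",(105,90,50),(125,255,255)),("yel",(18,110,60),(35,255,255))):
  for c,st in blobs(im,lo,hi,30): print(k,c,st,p(c,.174).round(4))
E
```

```text
time_s: 9.7
position: [0.6544, 0.1366, 0.1623]
tcp_rot: [-0.0, 0.008, 1.0, -0.0]
wrist_force: [0.3, 0.3, 0.5]
grip_width: 0.715
gripper_force: 0.0
time_s: 10.1
position: [0.6553, 0.1368, 0.2108]
tcp_rot: [0.002, 0.008, 1.0, 0.0]
wrist_force: [-0.3, -0.0, 0.2]
grip_width: 0.757
gripper_force: 0.0
time_s: 10.6
position: [0.6527, 0.0379, 0.2068]
tcp_rot: [-0.0, 0.008, 1.0, 0.0]
wrist_force: [-0.7, 0.3, -0.1]
grip_width: 0.752
gripper_force: 0.0
[0.65272761 0.03794456 0.20676463]
red [417.3 224.2] [399 201  29  41 501] [0.653  0.1424 0.174 ]
red [382.8 222.7] [363 204  45  38 892] [0.6515 0.1196 0.174 ]
blue [283.3 222.3] [276 201  15  43 516] [0.6501 0.054  0.174 ]
blue [226.6 223.3] [219 204  16  40 482] [0.6501 0.0166 0.174 ]
blue [254.8 226.5] [247 219  16  15 187] [0.6527 0.0352 0.174 ]
yel [254.1 127.8] [240 113  29  31 677] [0.5887 0.036  0.174 ]
yel [320.9 137.8] [316 133  11  11  85] [0.5954 0.0764 0.174 ]
yel [116.5 300.7] [106 271  28  59 759] [ 0.7082 -0.065   0.174 ]
yel [394.4 300.1] [378 271  28  59 790] [0.7112 0.1339 0.174 ]
yel [357.7 358.8] [ 176  343  336   28 7607] [0.7631 0.1117 0.174 ]
```

```bash
python3 -m creep '[0,-0.013,0.15,0,0,0,0,0,0.145,0,0,0,0,0,0,0,0,0,0,0,0,0,0,0]'
python3 -m creep '[0,0,0,0,0,0,0,0,0,0,0,0,0,0,0,0,0,0,0,0,0,0,0,0,0,0,0,0,0,0]' 1 30
python3 -m creep '[0,0,0,0,0,0,0,0,0,0,0,0,0,0,0,0,0,0,0,0,0,0,0,0,0,0,0,0,0,0]'
```

```text
time_s: 11.05
position: [0.6528, 0.0373, 0.1633]
tcp_rot: [-0.0, 0.007, 1.0, 0.0]
wrist_force: [0.5, 0.2, 0.0]
grip_width: 0.749
gripper_force: 0.0
time_s: 11.55
position: [0.6531, 0.0372, 0.1639]
tcp_rot: [0.001, 0.008, 1.0, 0.001]
wrist_force: [0.4, 7.0, 3.7]
grip_width: 0.372
gripper_force: 3.2
time_s: 12.05
position: [0.6531, 0.0372, 0.164]
tcp_rot: [0.001, 0.008, 1.0, 0.001]
wrist_force: [-0.0, 4.8, 5.3]
grip_width: 0.334
gripper_force: 30.0
```

Blue is squeezed too, at 31 mm. Next I go to the handle at (0.5887, 0.036).

```bash
python3 -m creep '[0,0,0,0,0,0,0,0,0,0,0,0,0,0,0,0,0,0,0,0,0,0,0,0,0,0,0,0,0,0]' -0.5
python3 -m creep '[0,0,-0.17,0,0,0,0,0,-0.17,0,0,0,0.215,0,0,0,0,0,0.215,0,0,0,0,0,0,0,0,0,0,0]'
python3 -m creep '[0,0,0,0,0,0]'
python3 - <<'E'
from wr import *
im,p,s=wrist();cv2.imwrite("pics/w3.png",im)
print(s["position"])
for k,lo,hi in(("red",(0,140,50),(6,255,255)),("blue",(105,90,50),(125,255,255)),("yel",(18,110,60),(35,255,255))):
  for c,st in blobs(im,lo,hi,30): print(k,c,st,p(c,.174 if k!="yel" else .177).round(4))
E
```

```text
time_s: 12.55
position: [0.6528, 0.0364, 0.163]
tcp_rot: [-0.0, 0.008, 1.0, -0.0]
wrist_force: [-0.4, 0.0, 0.9]
grip_width: 0.713
gripper_force: 0.0
time_s: 13.05
position: [0.5861, 0.0375, 0.2147]
tcp_rot: [0.0, 0.008, 1.0, 0.0]
wrist_force: [0.9, -0.8, 0.0]
grip_width: 0.753
gripper_force: 0.0
time_s: 13.15
position: [0.5882, 0.0374, 0.2146]
tcp_rot: [0.001, 0.008, 1.0, -0.0]
wrist_force: [-0.3, -0.7, 0.9]
grip_width: 0.752
gripper_force: 0.0
[0.58822324 0.0374408  0.21455176]
blue [271.1 276.4] [267 270  10  14 118] [0.6309 0.0457 0.174 ]
blue [241.7 278.2] [237 274  10  10  83] [0.6321 0.0243 0.174 ]
yel [99.6 22.1] [ 62   0  63  36 171] [ 0.4649 -0.0505  0.177 ]
yel [317.5 189.7] [313 185  10  10  76] [0.565  0.0761 0.177 ]
yel [256.  223.9] [244 212  25  25 506] [0.5884 0.0355 0.177 ]
yel [394.6 299.6] [379 271  27  59 743] [0.6499 0.1362 0.177 ]
yel [116.1 300.6] [106 272  27  58 625] [ 0.6474 -0.0685  0.177 ]
yel [357.7 358.4] [ 176  343  336   28 7301] [0.7033 0.1134 0.177 ]
```

View pics/w3.png

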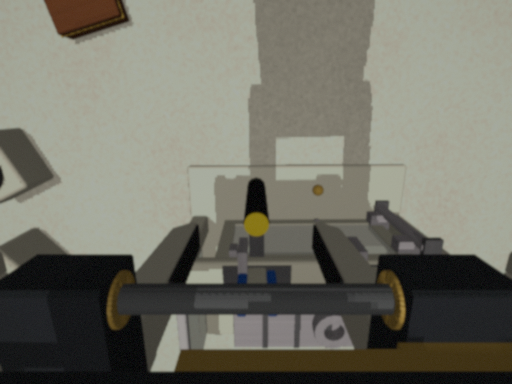

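The handle top is at (256,224) → (0.588, 0.0355), centred between the fingers. I lower and grip.

```bash
python3 -m creep '[0,-0.012,0.14,0,0,0,0,0,0.14,0,0,0,0,0,0.137,0,0,0,0,0,0,0,0,0]'
python3 -m creep '[0,0,0,0,0,0,0,0,0,0,0,0,0,0,0,0,0,0,0,0,0,0,0,0,0,0,0,0,0,0]' 1 50
python3 -m creep '[0,0,0,0,0,0,0,0,0,0,0,0,0,0,0,0,0,0,0,0,0,0,0,0,0,0,0,0,0,0]'
python3 - <<'E'
# arc in tool axes, hinge pivot: per-row shift for 6deg steps (tool turns with gate), 
from h import *
from plant import sensors
s=sensors.observe();print(s["position"],s["joint_positions"].round(2))
h0=np.array([.5884,.0355]);yaw=-.017
c,sn=np.cos(yaw),np.sin(yaw);G=np.array([[c,-sn],[sn,c]])
hin=h0-G@[-.047,-.155];print("hinge",hin)
p=s["position"][:2]
for k in range(0,91,5):
    a=-np.radians(k);r=R.from_euler('z',a).as_matrix()[:2,:2]
    print(k,(hin+r@(h0-hin)).round(4))
M=rot(s["tcp_rot"]).as_matrix()
d=R.from_euler('z',-5,degrees=True).as_matrix()[:2,:2]@(h0-hin)-(h0-hin)
print("5deg shift share tool",(M.T@np.r_[d,0]/.15).round(4),"turn",5/180)
E
```

```text
time_s: 13.6
position: [0.5878, 0.0356, 0.1484]
tcp_rot: [-0.002, 0.008, 1.0, -0.0]
wrist_force: [-1.0, -0.3, 1.1]
grip_width: 0.749
gripper_force: 0.0
time_s: 14.1
position: [0.5884, 0.0357, 0.1519]
tcp_rot: [0.0, 0.008, 1.0, -0.0]
wrist_force: [-0.1, 0.2, -0.1]
grip_width: 0.368
gripper_force: 0.0
time_s: 14.6
position: [0.5886, 0.0375, 0.1516]
tcp_rot: [0.001, 0.007, 1.0, 0.002]
wrist_force: [4.7, 16.4, -1.9]
grip_width: 0.189
gripper_force: 50.0
[0.58864115 0.03753468 0.15162655] [ 0.02 -0.03  1.74  0.    1.44 -1.54]
hinge [0.63802808 0.18967864]
0 [0.5884 0.0355]
5 [0.5752 0.0404]
10 [0.5624 0.0465]
15 [0.5502 0.0536]
20 [0.5387 0.0618]
25 [0.5279 0.0709]
30 [0.518 0.081]
35 [0.5089 0.0918]
40 [0.5009 0.1035]
45 [0.4939 0.1158]
50 [0.488  0.1286]
55 [0.4833 0.1419]
60 [0.4797 0.1556]
65 [0.4773 0.1695]
70 [0.4762 0.1836]
75 [0.4763 0.1977]
80 [0.4776 0.2118]
85 [0.4801 0.2257]
90 [0.4838 0.2393]
5deg shift share tool [0.0888 0.0315 0.    ] turn 0.027777777777777776
```

Gripped: 17.6 mm wide at 50 N. I swing in 3° body-frame steps along the arc.

```bash
python3 -m creep '[0,0.008,0,0,0,0,0.054,0.018,0,0,0,0.0167,0.054,0.018,0,0,0,0.0167,0.054,0.018,0,0,0,0.0167,0,0,0,0,0,0]' - 60
cat > g.py <<'E'
from h import *
from plant import sensors
s=sensors.observe();p=s["position"];M=rot(s["tcp_rot"]).as_matrix()
hin=np.array([.638,.190]);v=p[:2]-hin
a0=np.arctan2(-.155,-.047)-.017
print("gate deg",np.degrees((a0-np.arctan2(v[1],v[0])+6.3)%(2*np.pi)-6.3%(2*np.pi)).round(1),"r",np.hypot(*v).round(4),"tool turn",np.degrees(np.arctan2(M[0,1],M[1,1])).round(1),"z",p[2].round(4),"F tool",(M.T@s["wrist_force"]).round(1),s["gripper_force"],s["grip_width"])
E
python3 g.py
```

```text
time_s: 15.1
position: [0.5643, 0.0473, 0.1516]
tcp_rot: [0.0, 0.087, 0.996, 0.0]
wrist_force: [4.2, 4.0, -2.5]
grip_width: 0.188
gripper_force: 60.0
gate deg 9.5 r 0.1606 tool turn 10.0 z 0.1516 F tool [-3.5  4.7  2.5] 59.99955654144287 0.18779903723464422
```

```bash
python3 -m creep '[0.054,0.018,0,0,0,0.0167,0.054,0.018,0,0,0,0.0167,0.054,0.018,0,0,0,0.0167,0.054,0.018,0,0,0,0.0167]'
python3 g.py
python3 -m creep '[0.054,0.018,0,0,0,0.0167,0.054,0.018,0,0,0,0.0167,0.054,0.018,0,0,0,0.0167,0.054,0.018,0,0,0,0.0167]'
python3 g.py
```

```text
time_s: 15.5
position: [0.536, 0.0653, 0.1516]
tcp_rot: [0.0, 0.191, 0.982, 0.0]
wrist_force: [3.5, 1.4, -1.3]
grip_width: 0.185
gripper_force: 60.0
gate deg 21.4 r 0.1611 tool turn 22.1 z 0.1516 F tool [-2.7  2.6  1.3] 59.99859809875488 0.1846326150845735
time_s: 15.9
position: [0.5118, 0.0888, 0.1517]
tcp_rot: [0.0, 0.293, 0.956, -0.0]
wrist_force: [1.4, -2.4, 0.9]
grip_width: 0.182
gripper_force: 60.0
gate deg 33.4 r 0.1617 tool turn 34.1 z 0.1517 F tool [-2.5 -1.2 -0.9] 59.99898970127106 0.182261855942013
```

```bash
python3 -m creep '[0.054,0.018,0,0,0,0.0167,0.054,0.018,0,0,0,0.0167,0.054,0.018,0,0,0,0.0167,0.054,0.018,0,0,0,0.0167,0.054,0.018,0,0,0,0.0167]'
python3 g.py
python3 -m creep '[0.054,0.018,0,0,0,0.0167,0.054,0.018,0,0,0,0.0167,0.054,0.018,0,0,0,0.0167,0.054,0.018,0,0,0,0.0167,0.054,0.018,0,0,0,0.0167]'
python3 g.py
python3 -m creep '[0.054,0.018,0,0,0,0.0167,0.054,0.018,0,0,0,0.0167,0.054,0.018,0,0,0,0.0167,0.054,0.018,0,0,0,0.0167,0,0,0,0,0,0]'
python3 g.py
```

```text
time_s: 16.4
position: [0.489, 0.1251, 0.1516]
tcp_rot: [-0.0, 0.416, 0.909, -0.001]
wrist_force: [-4.3, -5.1, 2.6]
grip_width: 0.186
gripper_force: 60.0
gate deg 48.6 r 0.1625 tool turn 49.1 z 0.1516 F tool [-1.  -6.5 -2.6] 60.00222980976105 0.18596026657334438
time_s: 16.9
position: [0.4766, 0.166, 0.1516]
tcp_rot: [-0.0, 0.531, 0.847, -0.001]
wrist_force: [-7.5, -4.9, 4.5]
grip_width: 0.186
gripper_force: 60.0
gate deg 63.7 r 0.1632 tool turn 64.2 z 0.1516 F tool [-1.2 -8.9 -4.5] 60.006937980651855 0.18607237305501714
time_s: 17.4
position: [0.4746, 0.2007, 0.1516]
tcp_rot: [-0.001, 0.616, 0.787, -0.001]
wrist_force: [-13.3, -3.9, 6.6]
grip_width: 0.182
gripper_force: 60.0
gate deg 75.9 r 0.1638 tool turn 76.1 z 0.1516 F tool [ -0.6 -13.8  -6.6] 60.01178562641144 0.18225675021092586
```

```bash
python3 -m creep '[0,-0.008,0,0,0,0,0,0,0,0,0,0,0,0,0,0,0,0]'; python3 g.py
python3 - <<'E'
from plant import optics
import cv2
a=optics.camera("top")["pixels"][60:300,80:430];cv2.imwrite("pics/end.png",cv2.resize(a,None,fx=2.2,fy=2.2,interpolation=cv2.INTER_CUBIC))
b=optics.camera("side")["pixels"][120:330,180:400];cv2.imwrite("pics/ends.png",cv2.resize(b,None,fx=2.7,fy=2.7,interpolation=cv2.INTER_CUBIC))
E
```

```text
time_s: 17.7
position: [0.4745, 0.1997, 0.1516]
tcp_rot: [0.0, 0.616, 0.788, -0.0]
wrist_force: [0.0, -4.7, 1.3]
grip_width: 0.183
gripper_force: 60.0
gate deg 75.6 r 0.1638 tool turn 76.1 z 0.1516 F tool [-4.6 -1.1 -1.3] 60.00055432319641 0.18296490291564055
```

View pics/end.png

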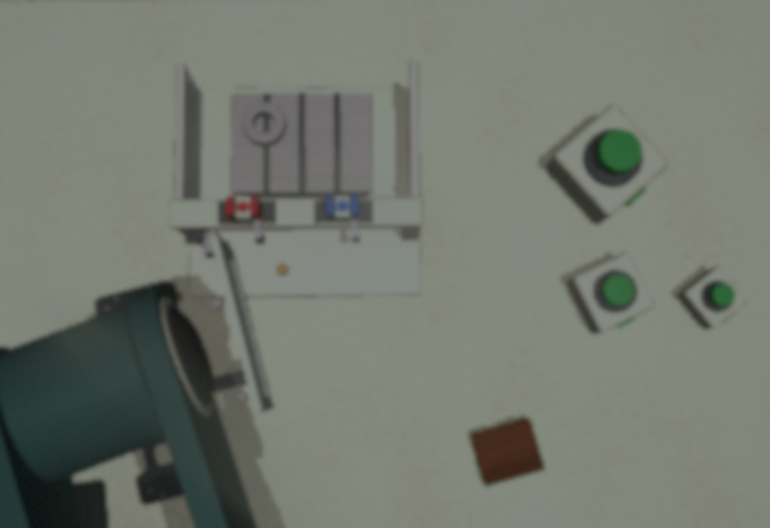

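View pics/ends.png

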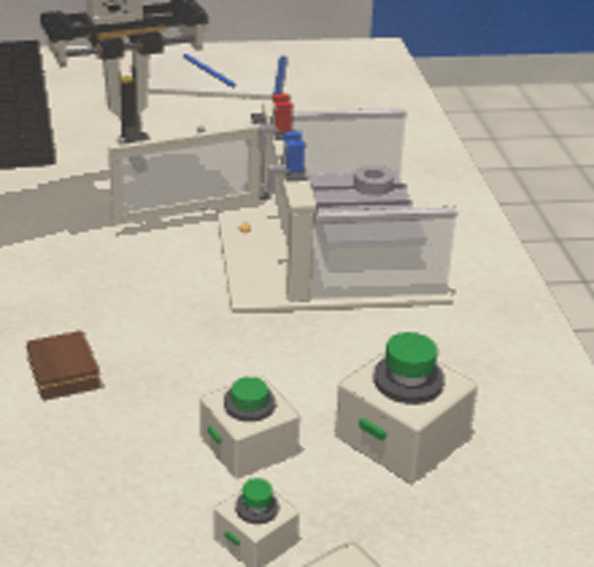

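The pictures show the gate about 76° open: its free end is at (267,407) in the top crop. The handle is held at (128,105) in the side crop, both catches are squeezed, and the middle plug is seated on its collar at (250,393). The ring and the case have not moved. The arm hides the plug gauge, but neither the gripper nor the gate went near it.

```bash
python3 -c "from plant import finish_job; print(finish_job())"
```

```text
the job is handed in; nothing more can be done
None
```

I handed the job in at about 18 s: the middle green plug is pressed home, the red then blue catches are squeezed, and the gate is about 76° (1.32 rad) open with the handle still gripped. The ring and case have not moved; the arm hid the plug gauge in the last picture, but nothing went near it.

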